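# Open the battery bay of the instrument case

### The arm

A 6-joint arm with a two-finger parallel gripper is mounted at the origin on the work surface. World frame = base frame: x ahead of the robot, y to its left, z up, the work surface at z = 0. Lengths are in m, angles in rad, forces in N, time in s.
With the tool pointing down it reaches from about 0.3 to 0.775 m from the base axis. Payload 14.6 kg.
Tool frame: the origin (TCP) lies at the centre of the arm's flange, where the gripper is bolted on; the fingertips stand 199 mm ahead of it and the grasp point (between the pads) lies 180 mm ahead of it; z points along the fingers, y is the line along which they close (so a half turn about z gives the same grasp; the last joint's range is limited). The gripper opens to 94 mm and grips with 3 to 60 N. Pads are 16 mm wide; open, the fingers measure 119 mm over their backs; the gripper's body (75 mm by 177 mm) begins 78 mm behind the grasp point.
Start: joints at [-0.067, 0.3, 1.521, -0, 1.321, -0.067], TCP at [0.55, -0, 0.405] pointing down, gripper open.
Joint ranges: [-3.03, 3.03], [-0.79, 2.21], [0.23, 2.52], [-1.04, 4.18], [0, 3.07], [-2.55, 2.55]. Speed limits (rad/s): [2.22, 2.22, 2.57, 3.14, 3.14, 3.14].

### API

Orientations are given as [roll, pitch, yaw] about the fixed x, y, z axes, in that order (R = Rz(yaw) Ry(pitch) Rx(roll)).
In Python, from station import ctrl gives the robot as it stands. The module is installed in compiled form; this text tells all that it offers.
- The arm moves only by the tool servo_tool, never from a script. Its argument "motion" is a list of rows, each a list of 5 numbers: the closure, from 0 (fully open) to 1 (shut), then the shift along the world's x, y, z in cm, then the turn about the world's z in degrees. A call has 1 to 20 rows; each row is the pose to reach, as a shift and turn from the pose commanded when the call began; what a row does not reach only later rows make up. A row lasts 1/8 s, in which the tool goes at most 62.5 mm and 10.7 degrees, less where a joint would pass 70% of its speed; a pose out of reach is approached as far as the arm can. A call with a gripper value outside its range is refused whole. The fingers move at their own pace and stop on an object; "squeeze" is the grip in N (left out, the last holds). Time passes only in rows, so rows that repeat a pose let the fingers close. It gives the time, the measured TCP pose, the force, the opening and the grip force at its end, in the units of the state.
- ctrl.get_obs(): the state, without advancing time (a new reading comes with each control period).
- ctrl.camera(name): name is "scene" or "side" or "wrist"; returns a dict with "image" (400x640x3 uint8, red, green, blue), "fx", "fy", "cx", "cy" (pixels), "camera_from_world" (4x4, takes a point from world to camera coordinates); the wrist camera has in their place "hand_eye" (4x4, takes a point from camera to tool coordinates, whose origin is the TCP and whose axes are the flange's). Camera axes: x right, y up, looking along -z (the intrinsics and any distortion apply to the point x, -y, -z); pixel columns grow to the right and rows downward; lengths in m; the calibration is good to about 2 mm. A picture is of the moment at which its call begins: read the wrist's pose just before it. There is no depth.
- ctrl.hand_in(): hands the job in; it is judged then, once.
The state is a dict: "time_s": time; "qpos": joint angles; "joint_vel": joint speeds; "tau": joint torques, N m; "ee_pos": TCP position; "eef_rot": TCP orientation; "force": force on the tool from outside, world axes, zero at the start; "moment": the same for the moment, N m; "grip_width": finger opening in m; "grip_force": force on a finger pad.
Only numpy, scipy, OpenCV 4.12 (cv2) and the standard library are available. Lean on these libraries where they do the work, as an engineer would, in place of code of your own. Each camera call takes 0.05 s, during which the arm holds its last target. There are 200 camera calls.

### The job

Look through the clear covers of the three-bay case for the bay that holds the battery pack (the block of round cells). Undo both T-handle fasteners of that bay's cover by turning them anticlockwise to the stop, then lift the cover out by its bow handle and lay it gently, flat and handle up, in the middle of the cork mat. Leave the other two covers fastened and in place, and do not knock or shift the things standing round the case.

Things in the scene. Friction and masses are not known exactly. Their poses are not given: they have to be found in the camera images.
- pack_center (a point): Centre of the battery pack: a block of eight white round cells (65 mm long, 18 mm thick) lying along the bay, four side by side in two layers, 80 x 80 x 44 mm high with its tray, screwed to the floor of one bay of the case. It is not to be handled.
- board_center (a point): Centre of the circuit board with a finned aluminium heat sink, screwed into another bay (98 x 78 x 40 mm).
- coil_center (a point): Centre of the copper ring coil (a doughnut 77 mm across, 35 mm high), screwed into another bay.
- case: Clear acrylic case fixed to the bench, 188 (its x) x 294 x 70 mm high; origin at the centre of its underside. Three bays side by side, 176 x 90 mm inside, centres at +96 mm (left), 0 (middle) and -96 mm (right) along its y; walls 6 mm. Each bay has its own clear cover, let in flush with the walls' tops, its axes along the case's; left is +y, near is -x.
- mat: Cork mat fixed to the bench, 200 x 200 mm, 4 mm thick; origin at the centre of its underside. It lies on one side of the case; a red socket set in an open tray (150 x 200 x 24 mm) lies on the other.
- cover_left: Cover of the left bay: clear plate 172 (its x) x 86 x 5 mm, 0.2 kg in all, 2 mm play in its recess; origin at the centre of the plate's underside, 65 mm above the bench in place. The undone fasteners' cross-bars (26 mm, across the cover) reach 11.5 mm below it: it comes clear when raised 17 mm; on the mat it stands on them, underside 15.5 mm above the bench.
- handle_left (a point): Middle of the bar of the aluminium bow handle on the left cover, 35 mm above the plate's underside. The bar is round, 10 mm thick, runs along the cover's x and is 60 mm long overall (straight between legs 50 mm apart); free height under it 25 mm.
- tee_left_near (a joint): left cover, near fastener, -68 mm along the cover's x, on its middle line. Black T-handle: bar 36 x 10 mm, from 4 to 28 mm above the cover's top face, on a washer 26 mm across, 4 mm thick. Turn in rad, anticlockwise from above: 0 = along the cover, done up; 1.57 = across it, stop, undone. Stiff (0.04 N m), stays put; its cross-bar frees only within 0.25 of the stop.
- tee_left_far (a joint): left cover, far fastener, +68 mm along the cover's x, on its middle line. Black T-handle: bar 36 x 10 mm, from 4 to 28 mm above the cover's top face, on a washer 26 mm across, 4 mm thick. Turn in rad, anticlockwise from above: 0 = along the cover, done up; 1.57 = across it, stop, undone. Stiff (0.04 N m), stays put; its cross-bar frees only within 0.25 of the stop.
- cover_middle: Cover of the middle bay: clear plate 172 (its x) x 86 x 5 mm, 0.2 kg in all, 2 mm play in its recess; origin at the centre of the plate's underside, 65 mm above the bench in place. The undone fasteners' cross-bars (26 mm, across the cover) reach 11.5 mm below it: it comes clear when raised 17 mm; on the mat it stands on them, underside 15.5 mm above the bench.
- handle_middle (a point): Middle of the bar of the aluminium bow handle on the middle cover, 35 mm above the plate's underside. The bar is round, 10 mm thick, runs along the cover's x and is 60 mm long overall (straight between legs 50 mm apart); free height under it 25 mm.
- tee_middle_near (a joint): middle cover, near fastener, -68 mm along the cover's x, on its middle line. Black T-handle: bar 36 x 10 mm, from 4 to 28 mm above the cover's top face, on a washer 26 mm across, 4 mm thick. Turn in rad, anticlockwise from above: 0 = along the cover, done up; 1.57 = across it, stop, undone. Stiff (0.04 N m), stays put; its cross-bar frees only within 0.25 of the stop.
- tee_middle_far (a joint): middle cover, far fastener, +68 mm along the cover's x, on its middle line. Black T-handle: bar 36 x 10 mm, from 4 to 28 mm above the cover's top face, on a washer 26 mm across, 4 mm thick. Turn in rad, anticlockwise from above: 0 = along the cover, done up; 1.57 = across it, stop, undone. Stiff (0.04 N m), stays put; its cross-bar frees only within 0.25 of the stop.
- cover_right: Cover of the right bay: clear plate 172 (its x) x 86 x 5 mm, 0.2 kg in all, 2 mm play in its recess; origin at the centre of the plate's underside, 65 mm above the bench in place. The undone fasteners' cross-bars (26 mm, across the cover) reach 11.5 mm below it: it comes clear when raised 17 mm; on the mat it stands on them, underside 15.5 mm above the bench.
- handle_right (a point): Middle of the bar of the aluminium bow handle on the right cover, 35 mm above the plate's underside. The bar is round, 10 mm thick, runs along the cover's x and is 60 mm long overall (straight between legs 50 mm apart); free height under it 25 mm.
- tee_right_near (a joint): right cover, near fastener, -68 mm along the cover's x, on its middle line. Black T-handle: bar 36 x 10 mm, from 4 to 28 mm above the cover's top face, on a washer 26 mm across, 4 mm thick. Turn in rad, anticlockwise from above: 0 = along the cover, done up; 1.57 = across it, stop, undone. Stiff (0.04 N m), stays put; its cross-bar frees only within 0.25 of the stop.
- tee_right_far (a joint): right cover, far fastener, +68 mm along the cover's x, on its middle line. Black T-handle: bar 36 x 10 mm, from 4 to 28 mm above the cover's top face, on a washer 26 mm across, 4 mm thick. Turn in rad, anticlockwise from above: 0 = along the cover, done up; 1.57 = across it, stop, undone. Stiff (0.04 N m), stays put; its cross-bar frees only within 0.25 of the stop.
- mug: Bystander: white mug, 95 mm high, 82 mm across; origin under its centre. Not to be disturbed.
- carton: Bystander: cardboard carton 70 x 60 x 110 mm high; origin under its centre. Not to be disturbed.
- small_box: Bystander: white box 80 x 60 x 45 mm high; origin under its centre. Not to be disturbed.
- bowl: Bystander: white bowl, 120 mm across, 55 mm high; origin under its centre. Not to be disturbed.
- glue: Bystander: white glue bottle, 40 mm across, 110 mm high; origin under its centre. Not to be disturbed.
Things that resemble listed ones, but are neither listed nor needed, are in the scene too. What is shaped like the cover_right but pink is not meant.

How it is judged:
By the outcome, as a careful person would: the job done as asked, in the order asked, and still so for the second after the job is handed in, with the robot touching nothing.
It also fails if it takes over 58 s, if anything falls off the work surface, if the arm or the gripper's body presses on something with over 40 N, if the wrist force passes 120 N, or if a joint passes its speed limit or range.

## Working session

There is one attempt and no reset: what is moved stays moved. The work goes in short steps, Python scripts to look and compute and a tool call to move; the robot and the scene stay as the last step left them, time stands still between calls to the robot, and variables do not carry over. Pictures are saved under pics/ and viewed, at most 10 in all, crops included, and the job is handed in when it is done.

Besides the shell and the picture viewer there is one more tool, called after ">>>" as a command line: name --pt "numbers of a row" for each row, then --argument value for the rest. servo_tool: Moves the arm, as the interface text tells. Its arguments: {"type":"object","properties":{"motion":{"type":"array","items":{"type":"array","items":{"type":"number"}}},"squeeze":{"type":"number"}},"required":["motion"]}

```bash
mkdir -p pics
cat > h.py <<'E'
import numpy as np, cv2
from station import ctrl
from scipy.spatial.transform import Rotation as R
def snap(name, fn=None):
    o=ctrl.get_obs(); c=ctrl.camera(name)
    if name=="wrist":
        T=np.eye(4); r=np.array(o["eef_rot"],float)
        T[:3,:3]=r if r.shape==(3,3) else R.from_euler("xyz",r).as_matrix()
        T[:3,3]=o["ee_pos"]; c["wc"]=T@np.array(c["hand_eye"])
    else: c["wc"]=np.linalg.inv(np.array(c["camera_from_world"]))
    if fn: cv2.imwrite("pics/"+fn,cv2.cvtColor(c["image"],cv2.COLOR_RGB2BGR))
    return c
def ray(c,u,v):
    d=np.array([(u-c["cx"])/c["fx"],-(v-c["cy"])/c["fy"],-1.])
    return c["wc"][:3,3],c["wc"][:3,:3]@d
def onz(c,u,v,z):
    o,d=ray(c,u,v); return o+d*(z-o[2])/d[2]
def proj(c,p):
    q=np.linalg.inv(c["wc"])@np.append(p,1); return c["cx"]-c["fx"]*q[0]/q[2], c["cy"]+c["fy"]*q[1]/q[2]
E
python3 - <<'E'
from h import *
o=ctrl.get_obs();print(o)
for n in("scene","side","wrist"):
    c=snap(n,n+"0.png"); print(n,c.keys(),c["wc"].round(3).tolist(),c["fx"])
    np.save(n+"0.npy",c,allow_pickle=True)
E
```

```text
{'time_s': 0.0, 'qpos': array([-6.65785599e-02,  3.00445877e-01,  1.52160055e+00,  6.73729989e-06,
        1.32071264e+00, -6.65848141e-02]), 'joint_vel': array([ 7.24669073e-04,  4.55523701e-04,  3.27819694e-04, -2.31160691e-04,
        1.06134466e-03,  7.25695893e-05]), 'tau': array([-1.53750298e-03, -5.31805658e+01, -3.52735734e+01,  7.07558286e-02,
        2.43994006e-02, -4.79655944e-05]), 'ee_pos': array([5.49957502e-01, 1.21595765e-05, 4.04091802e-01]), 'eef_rot': array([-3.14042926e+00, -8.41192038e-05,  1.57080086e+00]), 'force': array([-0.03145448,  0.06045304, -0.14413621]), 'moment': array([-0.01178108,  0.02929344,  0.00322016]), 'grip_force': 0.0, 'grip_width': 0.0939115222108171}
scene dict_keys(['image', 'fx', 'fy', 'cx', 'cy', 'camera_from_world', 'wc']) [[0.418, -0.65, 0.635, 1.273], [0.908, 0.285, -0.306, -0.34], [0.018, 0.704, 0.71, 0.985], [0.0, 0.0, 0.0, 1.0]] 405.32802117995925
side dict_keys(['image', 'fx', 'fy', 'cx', 'cy', 'camera_from_world', 'wc']) [[-0.984, 0.106, -0.144, 0.334], [-0.178, -0.574, 0.799, 0.874], [0.002, 0.812, 0.583, 0.737], [0.0, 0.0, 0.0, 1.0]] 389.02618341259887
wrist dict_keys(['image', 'fx', 'fy', 'cx', 'cy', 'hand_eye', 'wc']) [[1.0, -0.001, 0.001, 0.549], [0.001, 0.97, 0.242, 0.071], [-0.001, -0.242, 0.97, 0.384], [0.0, 0.0, 0.0, 1.0]] 331.87720711153906
```

View pics/scene0.png

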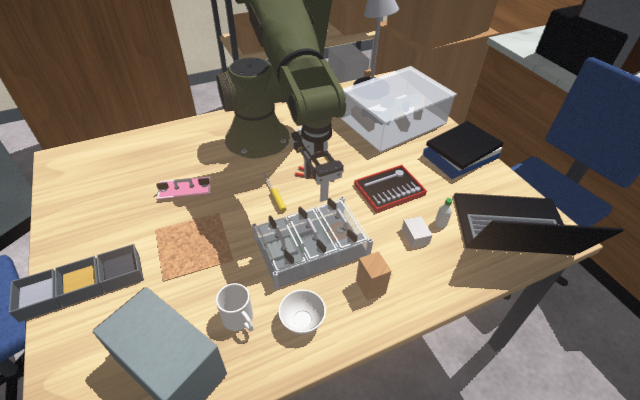

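View pics/wrist0.png

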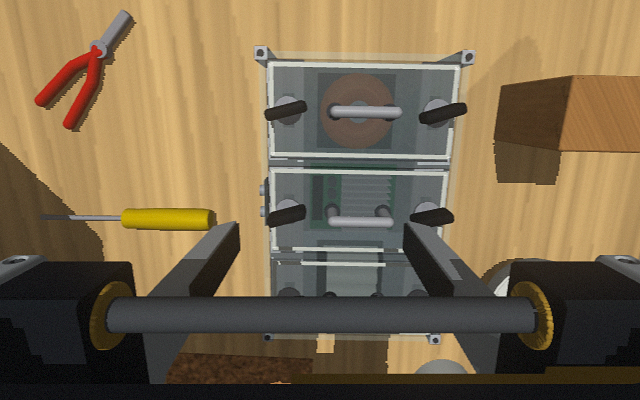

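View pics/side0.png

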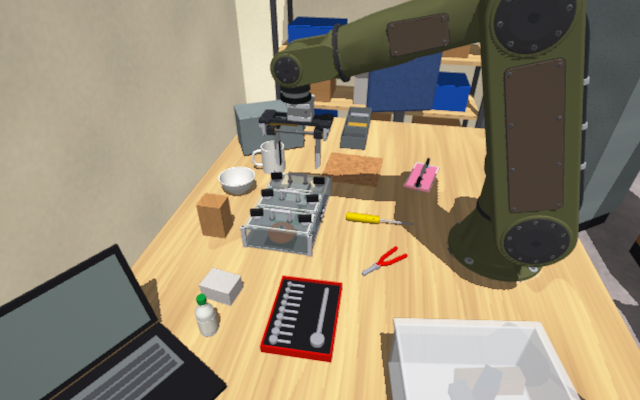

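The scene shows the case at (313,240), with the mat (192,245) on its right (-y) side. In the wrist view the coil is in the left bay (360,110) and the board in the middle one (360,205). The right bay (355,285) is half hidden by the gripper, so I move back and look at it.

>>> servo_tool --pt "0 0 -4 1 0" --pt "0 1 -8 1 0" --pt "0 2 -14 1 0" --pt "0 3 -20 1 0" --pt "0 3 -20 1 0" --pt "0 3 -20 1 0"

```text
time_s: 0.9
ee_pos: [0.58, -0.1997, 0.4142]
eef_rot: [-3.141, -0.001, 1.571]
force: [0.2, 0.4, -0.2]
grip_width: 0.0941
grip_force: 0.0
```

Run:
```python
from h import *
c=snap("wrist","wrist1.png"); np.save("wrist1.npy",c,allow_pickle=True)
print(c["wc"][:3,3], ctrl.get_obs()["time_s"])
for uv in [(0,0),(320,200),(320,300)]: print(uv,onz(c,*uv,0.07))
```

```text
[ 0.5789512  -0.12904955  0.39406298] 0.95
(0, 0) [ 0.29607654 -0.03443494  0.07      ]
(320, 200) [ 0.57755215 -0.21638788  0.07      ]
(320, 300) [ 0.57752541 -0.32960878  0.07      ]
```

View pics/wrist1.png

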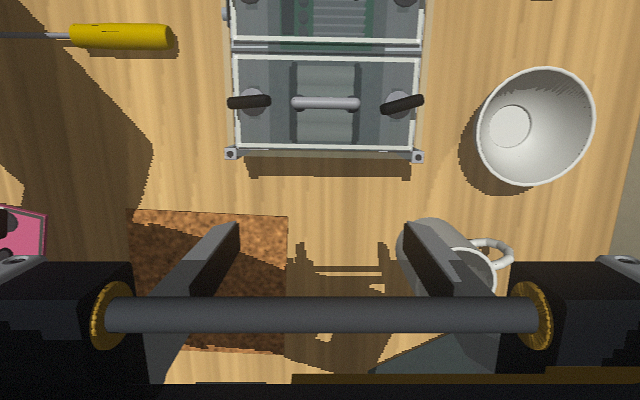

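Run:
```python
from h import *
c=np.load("wrist1.npy",allow_pickle=True).item(); im=c["image"]
P=lambda n,u,v,z: print(n,onz(c,u,v,z).round(4))
for n,u,v,z in [("c1",235,60,.07),("c2",420,57,.07),("c3",415,148,.07),("c4",240,150,.07),("post",231,153,.07),("post2",418,156,.07),
 ("mat1",128,208,.004),("mat2",288,215,.004),("mat3",288,355,.004)]: P(n,u,v,z)
hsv=cv2.cvtColor(im,cv2.COLOR_RGB2HSV)
dark=(hsv[...,2]<70).astype(np.uint8)
for n,(x0,x1) in dict(near=(222,275),far=(376,430)).items():
    m=np.zeros_like(dark); m[85:122,x0:x1]=(im[85:122,x0:x1].max(2)<50)
    ct=max(cv2.findContours(m,0,1)[0],key=cv2.contourArea); r=cv2.minAreaRect(ct)
    print(n,r,onz(c,*r[0],.093).round(4))
m=np.zeros_like(dark); m[90:115,285:368]=(im[90:115,285:368].min(2)>140); 
ct=max(cv2.findContours(m,0,1)[0],key=cv2.contourArea); r=cv2.minAreaRect(ct); print("h",r,onz(c,*r[0],.1).round(4))
x,y,w,h=cv2.boundingRect(ct);print(onz(c,x,y+h/2,.1),onz(c,x+w,y+h/2,.1))
s=np.load("scene0.npy",allow_pickle=True).item()
a=cv2.resize(im[45:165,215:435],(770,420),interpolation=2)
b=cv2.resize(s["image"][190:290,245:380],(770,570)[:2],interpolation=2)[150:,:]
a=(255*(a/255.)**.6).astype(np.uint8)
cv2.imwrite("pics/crop1.png",cv2.cvtColor(a,cv2.COLOR_RGB2BGR))
# mat by colour in scene view
for nm in("scene","side"):
    s=np.load(nm+"0.npy",allow_pickle=True).item();h=cv2.cvtColor(s["image"],cv2.COLOR_RGB2HSV)
    m=((h[...,0]>5)&(h[...,0]<16)&(h[...,1]>100)&(h[...,2]>90)).astype(np.uint8)
    m=cv2.morphologyEx(m,cv2.MORPH_OPEN,np.ones((3,3)))
    for ct in sorted(cv2.findContours(m,0,1)[0],key=cv2.contourArea)[-4:]:
        r=cv2.minAreaRect(ct); q=cv2.approxPolyDP(cv2.convexHull(ct),6,True)[:,0]
        print(nm,r[0],cv2.contourArea(ct),[onz(s,*p,.004)[:2].round(3).tolist() for p in q])
```

```text
c1 [ 0.4998 -0.0838  0.07  ]
c2 [ 0.6688 -0.0812  0.07  ]
c3 [ 0.67   -0.1639  0.07  ]
c4 [ 0.4996 -0.166   0.07  ]
post [ 0.4906 -0.1689  0.07  ]
post2 [ 0.6734 -0.1717  0.07  ]
mat1 [ 0.342  -0.2445  0.004 ]
mat2 [ 0.5379 -0.2533  0.004 ]
mat3 [ 0.5331 -0.4554  0.004 ]
near ((249.23086547851562, 101.46273040771484), (12.289859771728516, 42.00331497192383), 84.64418029785156) [ 0.5158 -0.121   0.093 ]
far ((401.452880859375, 104.58489990234375), (12.087727546691895, 44.230098724365234), 74.05460357666016) [ 0.649  -0.1236  0.093 ]
h ((324.9999694824219, 100.5), (65.99998474121094, 6.999999046325684), -0.0) [ 0.582  -0.1204  0.1   ]
[ 0.55379146 -0.12078146  0.1       ] [ 0.61099878 -0.12075398  0.1       ]
scene (164.42059326171875, 98.91907501220703) 649.0 [[-0.617, -0.351], [-0.339, -0.214], [-0.252, -0.224], [-0.251, -0.366]]
scene (355.0, 17.0) 816.0 [[-1.131, 1.111], [-0.706, 0.953], [-0.73, 0.751], [-0.844, 0.763], [-1.169, 0.968]]
scene (191.1204833984375, 246.7578125) 3030.0 [[0.366, -0.249], [0.476, -0.258], [0.535, -0.298], [0.524, -0.455], [0.33, -0.443]]
scene (469.50006103515625, 23.999977111816406) 7919.0 [[-0.58, 2.486], [0.246, 0.807], [-0.266, 0.729], [-0.779, 1.037], [-1.009, 1.367]]
side (325.5, 94.0) 94.0 [[0.636, -1.158], [0.615, -1.028], [0.666, -0.991]]
side (460.59613037109375, 52.480770111083984) 119.0 [[-0.209, -2.196], [-0.14, -1.9], [-0.064, -1.91]]
side (211.83677673339844, 217.63961791992188) 601.0 [[0.89, -0.072], [0.806, -0.049], [0.749, 0.097], [0.815, 0.091]]
side (351.8230895996094, 168.91539001464844) 1382.0 [[0.525, -0.446], [0.332, -0.441], [0.339, -0.245], [0.528, -0.282]]
```

View pics/crop1.png

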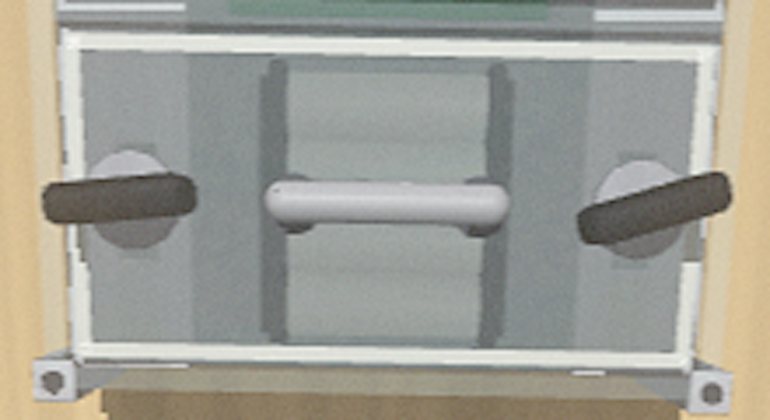

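The enlarged crop shows the right bay holding a white block of four parallel round cells, so it is the pack; the others hold the coil and the board. The pink cover-like thing at (20,230) is the decoy. T-handles are at (249,101) and (401,104), already about 5° and 16° anticlockwise. The handle is at (325,101).

I hover over the near T-handle.

>>> servo_tool --pt "0 -1 1 -1 -10" --pt "0 -2 2 -2 -20" --pt "0 -3 3 -3 -30" --pt "0.3 -4 4 -4 -40" --pt "0.5 -5 5 -5 -50" --pt "0.5 -6 6 -6 -60" --pt "0.5 -6.5 7 -7 -70" --pt "0.5 -6.5 7.8 -8 -80" --pt "0.5 -6.5 7.8 -8.5 -85" --pt "0.5 -6.5 7.8 -8.5 -85" --pt "0.5 -6.5 7.8 -8.5 -85"

```text
time_s: 2.33
ee_pos: [0.515, -0.1214, 0.3301]
eef_rot: [3.141, -0.001, 0.09]
force: [-0.4, 0.1, -0.1]
grip_width: 0.0471
grip_force: 0.0
```

Run:
```python
from h import *
c=snap("wrist","wrist2.png"); np.save("wrist2.npy",c,allow_pickle=True)
for p in [(.5145,-.122,.098),(.6505,-.122,.098),(.5825,-.122,.105)]: print(proj(c,p))
```

```text
(np.float64(322.7837812667252), np.float64(217.7926227637512))
(np.float64(344.6840325263756), np.float64(-7.918601196353649))
(np.float64(333.25691315252993), np.float64(114.0407363763615))
```

View pics/wrist2.png

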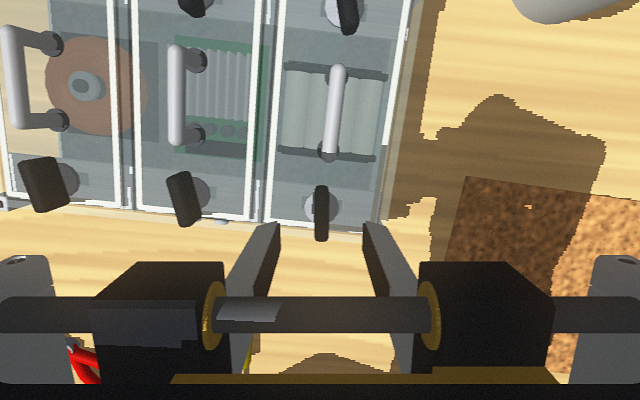

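The pack's cells are plainly visible at (330,110), and the near bar at (321,213) lies between the fingers. Quick check of the bar and washer from here.

Run:
```python
from h import *
c=np.load("wrist2.npy",allow_pickle=True).item()
for n,u,v,z in [("washer",319.5,205,.073),("bar near end",321,241,.098),("hand end far",338,64,.1),("hand end near",329.5,152,.1),("plate TL",279,0,.07),("BL",268,221,.07),("BR",378,229,.07),("TR",409,0,.07)]: print(n,onz(c,u,v,z).round(4))
```

```text
washer [ 0.516  -0.1195  0.073 ]
bar near end [ 0.4978 -0.1223  0.098 ]
hand end far [ 0.6115 -0.1221  0.1   ]
hand end near [ 0.559  -0.1221  0.1   ]
plate TL [ 0.6509 -0.0809  0.07  ]
BL [ 0.499  -0.0817  0.07  ]
BR [ 0.5002 -0.1659  0.07  ]
TR [ 0.6585 -0.1651  0.07  ]
```

>>> servo_tool --pt "0.5 0.1 0 -2.5 0" --pt "0.5 0.1 0 -4.5 0" --pt "0.5 0.1 0 -5.3 0" --pt "0.5 0.1 0 -5.4 0" --pt "1 0.1 0 -5.4 0" --pt "1 0.1 0 -5.4 0" --pt "1 0.1 0 -5.4 0" --pt "1 0.1 0 -5.4 0" --squeeze 25

```text
time_s: 3.38
ee_pos: [0.516, -0.122, 0.2758]
eef_rot: [3.142, -0.0, 0.087]
force: [0.5, 0.0, 0.5]
grip_width: 0.0104
grip_force: 0.4
```

>>> servo_tool --pt "1 0 0 0 0" --pt "1 0 0 0 0" --pt "1 0 0 0 10" --pt "1 0 0 0 20" --pt "1 0 0 0 30" --pt "1 0 0 0 40" --pt "1 0 0 0 50" --pt "1 0 0 0 60" --pt "1 0 0 0 70" --pt "1 0 0 0 80" --pt "1 0 0 0 86.5" --pt "1 0 0 0 86.5" --pt "1 0 0 0 86.5"

```text
time_s: 5.0
ee_pos: [0.516, -0.1221, 0.2758]
eef_rot: [-3.142, 0.0, 1.594]
force: [-3.0, -0.7, 5.5]
grip_width: 0.0097
grip_force: 25.1
```

>>> servo_tool --pt "0.65 0 0 0 0" --pt "0.65 0 0 0 0" --pt "0.65 0 0 0 0" --pt "0.65 0 0 3 0" --pt "0.65 0 0 7 -5" --pt "0.65 2 0 7 -15" --pt "0.5 4.5 0 7 -25" --pt "0.5 7.5 0 7 -35" --pt "0.5 10.5 0 7 -45" --pt "0.5 13 0 7 -55" --pt "0.5 13.6 0 6 -65" --pt "0.5 13.6 0 5.5 -74" --pt "0.5 13.6 0 5.5 -74" --pt "0.5 13.6 0 5.5 -74"

```text
time_s: 6.75
ee_pos: [0.652, -0.122, 0.3309]
eef_rot: [3.141, -0.0, 0.309]
force: [-0.5, -0.2, -0.0]
grip_width: 0.0466
grip_force: 0.0
```

Run:
```python
from h import *
c=snap("wrist","wrist3.png"); np.save("wrist3.npy",c,allow_pickle=True)
s=snap("scene"); 
b=cv2.resize(s["image"][185:295,240:385],(580,440),interpolation=2)
b=np.hstack([b,np.zeros((440,220,3),np.uint8)]); b[0:137,580:]=cv2.resize(c["image"],(220,137))
cv2.imwrite("pics/s3.png",cv2.cvtColor(b,cv2.COLOR_RGB2BGR))
```

```text
(no output)
```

View pics/wrist3.png

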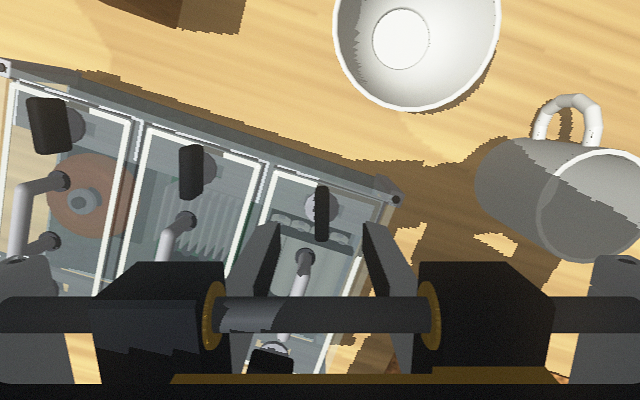

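The far bar (321,213) is aligned between the fingers. The near T-handle (270,360) now lies across the cover.

>>> servo_tool --pt "0.5 0 0 -2.5 0" --pt "0.5 0 0 -4.5 0" --pt "0.5 0 0 -5.4 0" --pt "0.5 0 0 -5.5 0" --pt "1 0 0 -5.5 0" --pt "1 0 0 -5.5 0" --pt "1 0 0 -5.5 0" --pt "1 0 0 -5.5 0" --pt "1 0 0 -5.5 0" --pt "1 0 0 -5.5 0" --pt "1 0 0 -5.5 0"

```text
time_s: 8.22
ee_pos: [0.652, -0.1221, 0.2758]
eef_rot: [3.141, -0.0, 0.305]
force: [-0.5, -3.1, 2.5]
grip_width: 0.0094
grip_force: 25.0
```

>>> servo_tool --pt "1 0 0 0 10" --pt "1 0 0 0 20" --pt "1 0 0 0 30" --pt "1 0 0 0 40" --pt "1 0 0 0 50" --pt "1 0 0 0 60" --pt "1 0 0 0 69" --pt "1 0 0 0 74" --pt "1 0 0 0 74" --pt "1 0 0 0 74"

```text
time_s: 9.48
ee_pos: [0.652, -0.1221, 0.2758]
eef_rot: [3.141, 0.0, 1.595]
force: [-1.2, -2.1, 4.2]
grip_width: 0.01
grip_force: 25.0
```

>>> servo_tool --pt "0.65 0 0 0 0" --pt "0.65 0 0 0 0" --pt "0.65 0 0 0 0" --pt "0.65 0 0 3 0" --pt "0.65 0 0 7 -5" --pt "0.65 -1 0 9 -15" --pt "0.5 -2.5 0 9 -25" --pt "0.5 -4.5 0 9 -35" --pt "0.5 -6 0 9 -45" --pt "0.5 -6.8 0 9 -55" --pt "0.5 -6.8 0 9 -65" --pt "0.5 -6.8 0 9 -75" --pt "0.5 -6.8 0 9 -85" --pt "0.5 -6.8 0 9 -91" --pt "0.5 -6.8 0 9 -91" --pt "0.5 -6.8 0 9 -91"

```text
time_s: 11.48
ee_pos: [0.584, -0.122, 0.3656]
eef_rot: [-3.142, 0.0, 0.011]
force: [0.2, -0.1, 0.0]
grip_width: 0.0471
grip_force: 0.0
```

Run:
```python
from h import *
c=snap("wrist"); np.save("wrist4.npy",c,allow_pickle=True)
s=snap("scene"); np.save("scene4.npy",s,allow_pickle=True)
b=cv2.resize(s["image"][185:295,240:385],(475,360),interpolation=2)
a=cv2.resize(c["image"][0:360,150:470],(320,360))
cv2.imwrite("pics/s4.png",cv2.cvtColor(np.hstack([a,b]),cv2.COLOR_RGB2BGR))
for p in [(.584,-.122,.105),(.652,-.122,.098),(.516,-.122,.098)]: print(np.array(proj(c,p))-[150,0])
```

```text
[171.94564034 204.92728985]
[173.09978904 111.93690822]
[170.90086784 281.97419645]
```

View pics/s4.png

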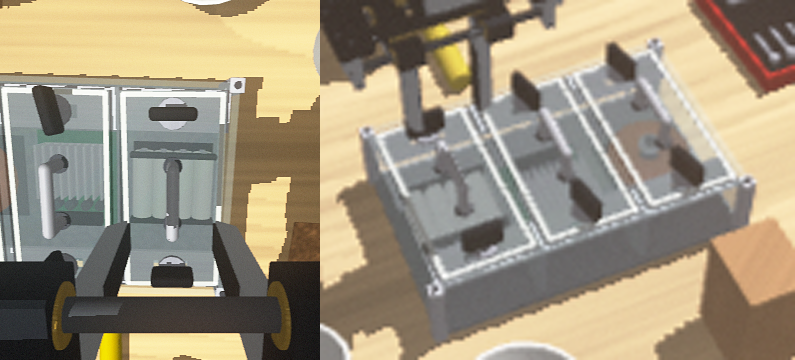

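Both T-handles of the right cover lie across it, the others remain along theirs, and the handle (172,200) is centred between the fingers. Grip it.

>>> servo_tool --pt "0.5 0 0 -3 0" --pt "0.5 0 0 -6 0" --pt "0.5 0 0 -8 0" --pt "0.5 0 0 -8.5 0" --pt "0.5 0 0 -8.5 0" --pt "1 0 0 -8.5 0" --pt "1 0 0 -8.5 0" --pt "1 0 0 -8.5 0" --pt "1 0 0 -8.5 0" --pt "1 0 0 -8.5 0" --pt "1 0 0 -8.5 0" --pt "1 0 0 -8.5 0" --squeeze 40

```text
time_s: 13.08
ee_pos: [0.584, -0.1221, 0.2808]
eef_rot: [3.141, -0.0, 0.009]
force: [-0.7, -0.7, 3.1]
grip_width: 0.0088
grip_force: 40.0
```

>>> servo_tool --pt "1 0 0 0.3 0" --pt "1 0 0 0.6 0" --pt "1 0 0 1 0" --pt "1 0 0 1.4 0" --pt "1 0 0 1.8 0" --pt "1 0 0 2.3 0" --pt "1 0 0 2.8 0" --pt "1 0 0 3.4 0" --pt "1 0 0 3.4 0"

```text
time_s: 14.2
ee_pos: [0.584, -0.122, 0.3152]
eef_rot: [3.141, -0.001, 0.009]
force: [-0.6, -0.4, -1.2]
grip_width: 0.0093
grip_force: 40.0
```

>>> servo_tool --pt "1 0 0 1.5 0" --pt "1 0 0 3.5 0" --pt "1 0 0 5 0" --pt "1 -0.7 -1.5 5 0" --pt "1 -2.5 -4 5 0" --pt "1 -4.5 -7 5 -1" --pt "1 -7 -10.5 5 -1" --pt "1 -9.5 -14 5 -2" --pt "1 -11.5 -17.5 5 -3" --pt "1 -13.5 -20.5 5 -3" --pt "1 -14.6 -22 5 -3" --pt "1 -15 -22.6 5 -3" --pt "1 -15 -22.6 5 -3" --pt "1 -15 -22.6 5 -3" --pt "1 -15 -22.6 5 -3"

```text
time_s: 16.08
ee_pos: [0.4344, -0.3474, 0.3646]
eef_rot: [-3.142, -0.0, -0.043]
force: [-0.4, 0.3, -2.4]
grip_width: 0.0087
grip_force: 40.0
```

Run:
```python
from h import *
s=snap("scene"); d=snap("side"); w=snap("wrist")
a=cv2.resize(s["image"][150:300,110:310],(400,300)); b=cv2.resize(d["image"][70:220,260:460],(400,300)); e=cv2.resize(w["image"][:,:],(400,250))
print(ctrl.get_obs()["force"],ctrl.get_obs()["grip_width"])
im=np.vstack([np.hstack([a,b]),np.hstack([e,np.zeros((250,400,3),np.uint8)])])
cv2.imwrite("pics/s5.png",cv2.cvtColor(im,cv2.COLOR_RGB2BGR))
h=cv2.cvtColor(w["image"],cv2.COLOR_RGB2HSV); np.save("wrist5.npy",w,allow_pickle=True)
```

```text
[-0.55785261  0.76200555 -2.23791254] 0.008928541507599475
```

View pics/s5.png

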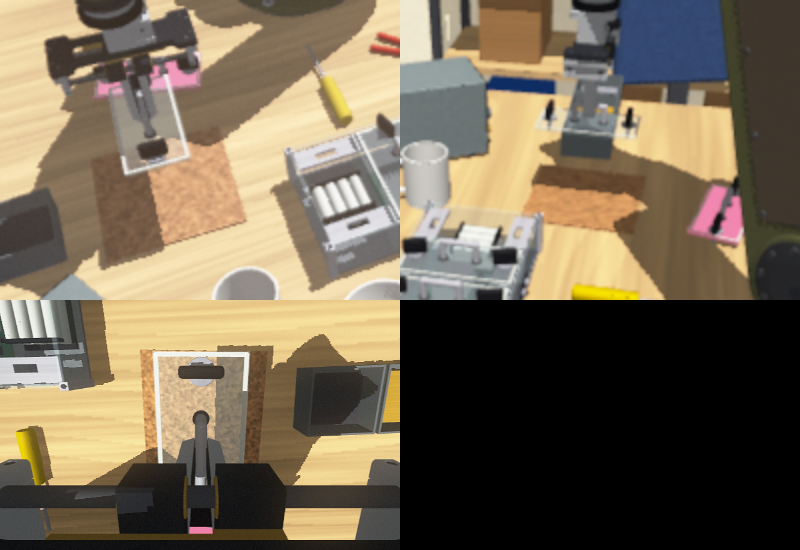

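Run:
```python
from h import *
c=np.load("wrist5.npy",allow_pickle=True).item()
P=[onz(c,u,v,z)[:2] for u,v,z in [(226,80,.004),(437,74,.004),(245,85,.154),(397,84,.154)]]
for a,b,L in((P[0],P[1],100),(P[2],P[3],86)):
    d=b-a; n=np.array([-d[1],d[0]])/np.linalg.norm(d); n*=-np.sign(n[0]); yaw=np.degrees(np.arctan2(n[1],n[0]))
    print(a.round(4),b.round(4),np.linalg.norm(d).round(4),"centre",((a+b)/2+n*L/1000).round(4),yaw%180)
```

```text
[ 0.5359 -0.2586] [ 0.5328 -0.4637] 0.2051 centre [ 0.4344 -0.3596] 179.1171266757233
[ 0.5185 -0.309 ] [ 0.5155 -0.3921] 0.0831 centre [ 0.4311 -0.3474] 177.93329023453154
```

Run:
```python
from h import *
for f,(r0,r1) in (("wrist5",(90,180)),("wrist1",(200,260))):
    c=np.load(f+".npy",allow_pickle=True).item(); im=c["image"].astype(int)
    if f=="wrist5":
        for v in (100,130,160):
            row=im[v]; print(v,[(u,row[u].tolist()) for u in list(range(222,246,3))+list(range(415,445,3))])
    else:
        for u in (180,230,270): print(u,[(v,im[v,u].tolist()) for v in range(202,222,2)], onz(c,u,211,.004))
for n in ("scene","side"):
    s=np.load(n+"0.npy",allow_pickle=True).item()
    for q in [(.5359,-.2586),(.5328,-.4637),(.534,-.248),(.534,-.448)]: print(n,q,np.round(proj(s,(*q,.004))))
c=np.load("wrist5.npy",allow_pickle=True).item()
for u in (226,230,234,425,430,437): print(u,onz(c,u,130,.004))
```

```text
100 [(222, [241, 214, 148]), (225, [220, 169, 109]), (228, [213, 153, 97]), (231, [198, 144, 90]), (234, [205, 153, 92]), (237, [199, 147, 96]), (240, [195, 146, 91]), (243, [201, 150, 96]), (415, [109, 80, 52]), (418, [92, 71, 50]), (421, [103, 77, 53]), (424, [101, 75, 44]), (427, [110, 88, 57]), (430, [117, 96, 62]), (433, [120, 94, 66]), (436, [188, 153, 103]), (439, [231, 201, 133]), (442, [234, 203, 139])]
130 [(222, [242, 220, 151]), (225, [243, 219, 153]), (228, [180, 128, 79]), (231, [184, 133, 82]), (234, [228, 169, 107]), (237, [222, 165, 101]), (240, [212, 156, 100]), (243, [210, 155, 99]), (415, [110, 80, 53]), (418, [108, 77, 48]), (421, [102, 72, 48]), (424, [115, 90, 60]), (427, [124, 98, 68]), (430, [121, 96, 66]), (433, [122, 98, 69]), (436, [119, 96, 67]), (439, [119, 94, 61]), (442, [120, 96, 63])]
160 [(222, [238, 208, 145]), (225, [237, 208, 138]), (228, [239, 209, 137]), (231, [226, 166, 101]), (234, [229, 173, 106]), (237, [227, 168, 106]), (240, [225, 168, 103]), (243, [234, 178, 115]), (415, [96, 68, 44]), (418, [105, 76, 51]), (421, [107, 79, 54]), (424, [1
[... 805 characters left out ...]
[198, 160, 106]), (212, [201, 166, 109]), (214, [201, 167, 109]), (216, [169, 116, 70]), (218, [165, 118, 70]), (220, [161, 115, 69])] [ 0.5158921  -0.24820836  0.004     ]
scene (0.5359, -0.2586) [232. 260.]
scene (0.5328, -0.4637) [160. 284.]
scene (0.534, -0.248) [236. 258.]
scene (0.534, -0.448) [166. 282.]
side (0.5359, -0.2586) [320. 178.]
side (0.5328, -0.4637) [330. 151.]
side (0.534, -0.248) [320. 180.]
side (0.534, -0.448) [329. 152.]
226 [ 0.48818493 -0.25321677  0.004     ]
230 [ 0.48801442 -0.25725179  0.004     ]
234 [ 0.48784391 -0.26128673  0.004     ]
425 [ 0.47970591 -0.45386469  0.004     ]
430 [ 0.47949298 -0.45890362  0.004     ]
437 [ 0.47919487 -0.46595792  0.004     ]
```

Mat centre works out to (0.434, -0.350), and the cover hangs level over it, about 2 mm off. I lower it.

>>> servo_tool --pt "1 0.1 -0.2 -1 0" --pt "1 0.1 -0.2 -3 0" --pt "1 0.1 -0.2 -5 0" --pt "1 0.1 -0.2 -7 0" --pt "1 0.1 -0.2 -9 0" --pt "1 0.1 -0.2 -10.5 0" --pt "1 0.1 -0.2 -11.7 0" --pt "1 0.1 -0.2 -12.4 0" --pt "1 0.1 -0.2 -12.8 0" --pt "1 0.1 -0.2 -13 0" --pt "1 0.1 -0.2 -13.1 0" --pt "1 0.1 -0.2 -13.2 0"

```text
time_s: 17.73
ee_pos: [0.435, -0.35, 0.2329]
eef_rot: [3.141, -0.0, -0.044]
force: [-0.6, -0.0, -1.6]
grip_width: 0.009
grip_force: 40.0
```

>>> servo_tool --pt "1 0 0 -0.05 0" --pt "1 0 0 -0.1 0" --pt "1 0 0 -0.1 0"

```text
time_s: 18.1
ee_pos: [0.435, -0.35, 0.2316]
eef_rot: [3.142, -0.0, -0.044]
force: [0.3, -0.9, -2.2]
grip_width: 0.0087
grip_force: 40.0
```

Still hanging (-2 N); going down by half millimetres.

>>> servo_tool --pt "1 0 0 -0.05 0" --pt "1 0 0 -0.1 0" --pt "1 0 0 -0.1 0"

```text
time_s: 18.48
ee_pos: [0.435, -0.3501, 0.2312]
eef_rot: [3.141, -0.0, -0.044]
force: [-2.6, 1.5, 5.3]
grip_width: 0.0089
grip_force: 40.0
```

>>> servo_tool --pt "1 0 0 0.03 0" --pt "0.8 0 0 0.03 0" --pt "0.65 0 0 0.03 0" --pt "0.65 0 0 0.03 0" --pt "0.65 0 0 0.03 0" --pt "0.65 0 0 1 0" --pt "0.65 0 0 3 0" --pt "0.65 0 0 7 0" --pt "0.65 0 0 12 0" --pt "0.65 0 0 16 0" --pt "0.65 -3 6 18 0" --pt "0.65 -6 12 18 0" --pt "0.65 -6 12 18 0" --pt "0.65 -6 12 18 0"

```text
time_s: 20.23
ee_pos: [0.375, -0.2299, 0.4116]
eef_rot: [3.141, -0.001, -0.043]
force: [-0.9, 0.2, -0.2]
grip_width: 0.0329
grip_force: 0.0
```

Run:
```python
from h import *
s=snap("scene"); d=snap("side")
a=cv2.resize(s["image"][150:350,110:430],(800,500),interpolation=2)
cv2.imwrite("pics/s6.png",cv2.cvtColor(a,cv2.COLOR_RGB2BGR))
for n in("scene","side"):
    p=np.load(n+"0.npy",allow_pickle=True).item(); np.save(n+"6.npy",{"scene":s,"side":d}[n],allow_pickle=True)
yaw=np.radians(-2.5);r=np.array([[np.cos(yaw),-np.sin(yaw)],[np.sin(yaw),np.cos(yaw)]])
for x,y in [(-86,-43),(86,-43),(86,43),(-86,43)]:
    q=r@[x/1000,y/1000]+[.434,-.35]; u=np.array(proj(s,(*q,.0205))); print(((u-[110,150])*2.5).round())
for x,y in [(-100,-100),(100,-100),(100,100),(-100,100)]:
    q=r@[x/1000,y/1000]+[.434,-.35]; u=np.array(proj(s,(*q,.004))); print("mat",((u-[110,150])*2.5).round())
```

```text
[158. 187.]
[181. 295.]
[256. 272.]
[228. 168.]
mat [113. 200.]
mat [134. 329.]
mat [310. 275.]
mat [272. 157.]
```

View pics/s6.png

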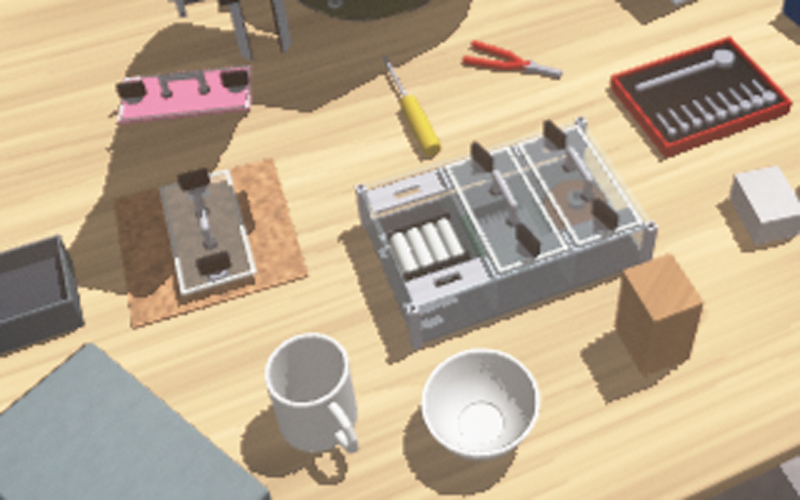

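The cover lies flat with its handle up at (207,230), centred on the mat. The pack is exposed, and the other covers and the bystanders are undisturbed.

```bash
python3 -c "
from station import ctrl
print(ctrl.hand_in())"
```

```text
the job is handed in; nothing more can be done
None
```

The job is handed in: both fasteners of the right bay's cover (the battery pack's) were undone, and the cover lies flat, handle up, in the middle of the cork mat with everything else undisturbed in the last picture, at about 20 s.

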